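# Index the dividing table to its next hole

### The job

Press in the red plunger button of the dividing table with your fingertips and turn the table clockwise, seen from above, to the next hole: let the plunger spring fully back up so that its pin locks the table there, no further, and move clear. Work with the fingertips only, nothing is to be gripped or lifted: the copper bowl just rests on the table and must ride round with it untouched, and the other things on the bench stay where they are.

Things in the scene. Friction and masses are not known exactly. Their poses are not given: they have to be found in the camera images.
- turntable (a joint): angle of the turning table in rad, clockwise seen from above is positive. It reads about 0 at the start, locked in its present hole; the 12 holes are 30 degrees apart, so the next hole clockwise is at 0.524. A locked table has about 0.012 rad of play either way. Unlocked it turns stiffly (0.06 N m of friction) and stays where it is left; it has no stop of its own
- plunger (a joint): how far the plunger is pressed down, in m: 0 = sprung up, 0.014 = at its stop. Pressing it down lowers the index pin out of its hole: the pin is clear of the plate once it is pressed 9 mm (best about 11 mm). The spring pushes up with about 2 N at first, 5 N at 9 mm and 6 N at the stop. Let go between two holes, the pin rubs on the underside of the plate (button about 9 mm down) and pops up when a hole comes over it; its round nose finds the hole from up to about 3 mm off
- plunger_top (a point): centre of the top face of the red plunger button; moves with the plunger and the table. The button is a round mushroom 35 mm across with a flat top 25 mm across, 104 mm above the bench when up. It stands on a forked lug of the table, 142 mm from the turning axis, above a dark round housing 36 mm across whose top is 76 mm above the bench. The button travels on a circle about table_axis; a fingertip pressed on its top can drag it (and the table) along by friction
- table_axis (a point): point on the vertical turning axis at the height of the cork top of the turning table, 73 mm above the bench. The round steel table is 196 mm across; the fixed steel index plate below it is 256 mm across, its top 52 mm above the bench, with 12 holes of 12 mm on a circle of 115 mm radius; the brass pin shows in the engaged hole between the fork's rails. The green stand is bolted to the bench
- table_mark (a point): the same point on the axis, but turning with the table: its -x axis points from the turning axis to the plunger button
- bowl: loose copper bowl with a few dark scribed lines, 160 mm across the rim, 52 mm tall (rim 125 mm above the bench), resting on the cork in the middle of the table between three low jaws; origin under its foot, on the turning axis; its axes agree with table_mark's within 0.02 rad
- scribing_block: loose scribing block: dark steel foot 60 x 50 x 28 mm with an upright rod 178 mm tall and a slanting scriber whose point ends beside the bowl's rim, standing beside the stand; origin under the foot
- chisel: loose blue cold chisel 117 mm long, 13 mm thick, lying on the bench beside the stand; origin under its middle
- pot_lid: loose conical copper lid, 124 mm across, 100 mm tall; origin under its centre
- mug: loose copper mug, 80 mm across, 85 mm tall; origin under its centre
- hammer: loose hammer lying on the bench, 260 mm long; origin under its middle
- punch_block: loose wooden block 70 x 120 x 45 mm full of upright steel punches, 120 mm tall in all; origin under its centre
Not all that is in view belongs to the job. What is shaped like the bowl but green, pink or purple is not meant.

How it is judged:
On the way, in this order (a step that is already met when the one before it is completed fails the run):
1. the plunger is pressed in by the fingers, in its first hole, until the pin is leaving the hole (value of joint plunger above 0.006 m and value of joint turntable below 0.2 rad and contact force between the fingers and plunger above 0.5 N), for 0.06 s.
2. the table stands at the next hole with the pin sprung up into it (value of joint turntable between 0.498 and 0.549 rad and value of joint plunger below 0.002 m), for 0.2 s.
At the end, for the whole second after the job is handed in: the table is locked and at rest in the next hole clockwise (0.524 rad, within 0.025), the plunger is up within 2 mm, the bowl rests on the table as it did (within 8 mm, and within 0.08 rad of the table's own turn) and every other loose thing is within 15 mm of where it stood (all of step 2 and velocity of joint turntable between -0.02 and 0.02 rad/s and linear speed of bowl below 0.02 m/s and distance of bowl from where it was at the start of the episode below 0.008 m and angle between the x axis of bowl and the x axis of table_mark, either way round below 0.08 rad and distance of each of scribing_block, chisel, pot_lid, mug, hammer, punch_block from where it was at the start of the episode below 0.015 m); the robot touches nothing.
It fails at once if the table is turned backwards (more than 0.08 rad anticlockwise) or well past the next hole (beyond 0.72 rad) (value of joint turntable below -0.08 rad or value of joint turntable above 0.72 rad).
It fails at once if the button is gripped between the fingers (the grasp point comes down within 12 mm of its top centre) instead of pressed with the fingertips (distance between the grasp point and plunger_top below 0.012 m).
It fails at once if the bowl is touched by the robot (contact force between any of the fingers, the arm and bowl above 1 N).
It fails at once if the bowl is shifted, lifted or slips on the table (distance of bowl from where it was at the start of the episode above 0.01 m or angle between the x axis of bowl and the x axis of table_mark, either way round above 0.1 rad).
It fails at once if another thing on the bench is moved or lifted (distance of any of scribing_block, chisel, pot_lid, mug, hammer, punch_block from where it was at the start of the episode above 0.02 m).
It also fails if it takes over 35 s, if anything falls off the work surface, if the arm or the gripper's body presses on something with over 40 N, if the wrist force passes 120 N, or if a joint passes its speed limit or range.

### The arm

A 7-joint arm with a two-finger parallel gripper is mounted at the origin on the work surface. World frame = base frame: x ahead of the robot, y to its left, z up, the work surface at z = 0. Lengths are in m, angles in rad, forces in N, time in s.
With the tool pointing down it reaches from about 0.4 to 0.85 m from the base axis. Payload 4.5 kg.
Tool frame: the origin (TCP) lies at the very end of the fingers, on their centre line; the grasp point (between the pads) lies 19 mm behind it; z points along the fingers, x is the direction in which the jaws open and shut, and the axes are right-handed (so a half turn about z gives the same grasp; the last joint's range is limited). The gripper opens to 85 mm and grips with 20 to 120 N. Pads are 22 mm wide; open, the fingers measure 114 mm over their backs; the gripper's body (76 mm by 85 mm) begins 54 mm behind the grasp point. The pads swing forward as they close: fully open they stand 13 mm farther back than shut.
Start: joints at [1.235, 0.689, -0.195, 1.565, 0.157, 0.902, -0.215], TCP at [0.226, -0.583, 0.231] pointing down, gripper open.
Joint ranges: [-3.01, 3.01], [-0.46, 2.08], [-1.47, 1.51], [0.13, 2.56], [-1, 4.14], [0.04, 2.09], [-2.66, 2.66]. Speed limits (rad/s): [2.57, 2.57, 3.14, 3.14, 3.14, 3.14, 3.14].

### API

Orientations are given as [roll, pitch, yaw] about the fixed x, y, z axes, in that order (R = Rz(yaw) Ry(pitch) Rx(roll)).
In Python, from station import robot, optics, workorder gives the robot as it stands.
- The arm moves only by the tool move_arm, never from a script. Its argument "commands" is a list of rows, each an object with "dp": the shift along the tool's x, y, z in units of 250 mm (1.0 is 250 mm), a list of three; "spin": the turn about the tool's z in units of pi rad (1.0 is pi rad); "jaw": the opening, from -1 (shut) to 1 (fully open). A call has 1 to 12 rows; each row is the pose to reach, as a shift and turn from the pose commanded when the call began, along the tool's axes at that moment, turning the shorter way round; what a row does not reach only later rows make up. A row lasts 1/8 s, in which the tool goes at most 62.5 mm and 10.7 degrees, less where a joint would pass 70% of its speed; a pose out of reach is approached as far as the arm can. A call with a number of a shift or a turn outside -1 to 1 is refused whole. A call with a gripper value outside its range is refused whole. The fingers move at their own pace and stop on an object; "grip_force" is the grip in N (left out, the last holds). Time passes only in rows, so rows that repeat a pose let the fingers close. It gives the time, the measured TCP pose, the force and the opening at its end, in the units of the state.
- robot.get_state(): the state, without advancing time (a new reading comes with each control period).
- optics.camera(name): name is "scene" or "top" or "wrist"; returns the picture (400x640x3 uint8, blue, green, red); there is no depth.
- optics.get_calibration(name): a dict with "fx", "fy", "cx", "cy" (pixels), "eye" and "attitude" of the camera in the world; the wrist camera has in their place "tool_from_camera" (4x4, takes a point from camera to tool coordinates, whose origin is the TCP and whose axes are the tool frame's). Camera axes: x right, y down, z forward; pixel columns grow to the right and rows downward; lengths in m; the calibration is good to about 2 mm. The wrist camera is an equidistant fisheye: a pixel r from the principal point sees the ray r / f radians off the axis. A picture is of the moment at which its call begins: read the wrist's pose just before it. get_calibration takes no time and is no camera call.
- workorder.sign_off(): hands the job in, once; it reports no verdict.
The state is a dict: "t": time; "joint_positions": joint angles; "qvel": joint speeds; "joint_efforts": joint torques, N m; "eef_pos": TCP position; "ee_rot": TCP orientation; "ft_force": force on the tool from outside, world axes, zero at the start; "wrist_torque": the same for the moment, N m; "grip_width": finger opening in m.
Only numpy, scipy, OpenCV 4.12 (cv2) and the standard library are available. Lean on these libraries where they do the work, as an engineer would, in place of code of your own. Each camera call takes 0.05 s, during which the arm holds its last target.

## Working session

There is one attempt and no reset: what is moved stays moved. The work goes in short steps, Python scripts to look and compute and a tool call to move; the robot and the scene stay as the last step left them, time stands still between calls to the robot, and variables do not carry over. Pictures are saved under pics/ and viewed, and the job is handed in when it is done.

Besides the shell and the picture viewer there is one more tool, called as name([rows], argument=value, ...), one row to a line, values as JSON. move_arm: Moves the arm, as the interface text tells. Shifts and turns lie within -1 to 1; 1 stands for 250 mm of shift or pi rad of turn. Its arguments: {"type":"object","properties":{"commands":{"type":"array","items":{"type":"object","properties":{"dp":{"type":"array","items":{"type":"number"}},"spin":{"type":"number"},"jaw":{"type":"number"}}}},"grip_force":{"type":"number"}},"required":["commands"]}

```bash
mkdir -p pics; ls; python3 - <<'E'
from station import robot, optics, workorder
import cv2, numpy as np
np.set_printoptions(precision=4,suppress=True)
s=robot.get_state();print(s)
for n in ("scene","top","wrist"):
    print(n,optics.get_calibration(n))
for n in ("scene","top","wrist"):
    cv2.imwrite(f"pics/{n}0.png",optics.camera(n))
E
```

```text
pics
{'t': 0.0, 'joint_positions': array([ 1.2348,  0.69  , -0.1945,  1.5663,  0.1573,  0.9025, -0.2151]), 'qvel': array([ 0.0017, -0.001 ,  0.0007, -0.001 ,  0.0015, -0.0006, -0.0002]), 'joint_efforts': array([ -0.0008, -53.9608,  -1.2662, -15.8542,   0.0092,   0.0095,
        -0.    ]), 'eef_pos': array([ 0.2256, -0.5822,  0.2305]), 'ee_rot': array([ 3.1415,  0.0019, -1.2009]), 'ft_force': array([-0.4071, -0.3204, -0.0769]), 'wrist_torque': array([-0.007 ,  0.0177, -0.0229]), 'grip_width': 0.0858341700879738}
scene {'fx': 361.79788457560863, 'fy': 361.79788457560863, 'cx': 320.1058415227747, 'cy': 198.45721462492563, 'eye': array([0.9552, 0.5582, 0.9336]), 'attitude': array([-2.4266,  0.0129,  2.4324])}
top {'fx': 385.29184451822135, 'fy': 385.29184451822135, 'cx': 324.97825951911767, 'cy': 200.61731173596078, 'eye': array([ 0.2888, -0.0125,  1.4135]), 'attitude': array([-2.9888,  0.0111, -1.5684])}
wrist {'fx': 309.70691628693146, 'fy': 309.70691628693146, 'cx': 317.066584721581, 'cy': 194.23449081328914, 'tool_from_camera': array([[ 1.    , -0.0003,  0.0005,  0.0014],
       [ 0.0001,  0.958 ,  0.2868, -0.0732],
       [-0.0006, -0.2868,  0.958 , -0.1424],
       [ 0.    ,  0.    ,  0.    ,  1.    ]])}
```

View pics/scene0.png

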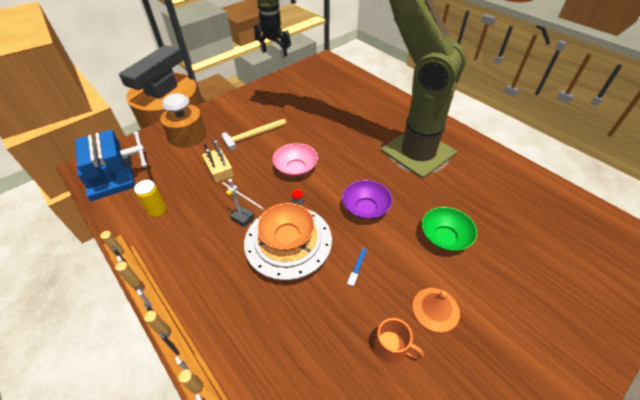

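View pics/top0.png

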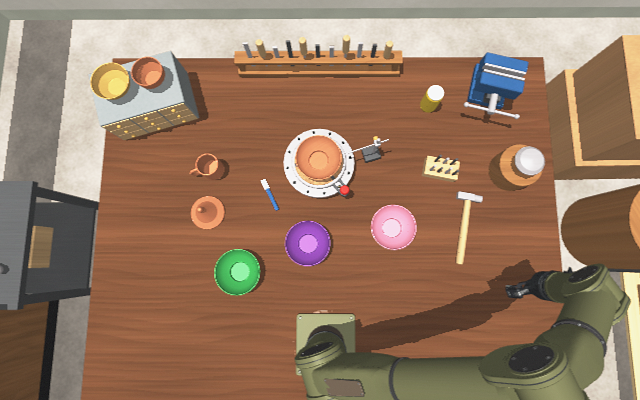

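View pics/wrist0.png

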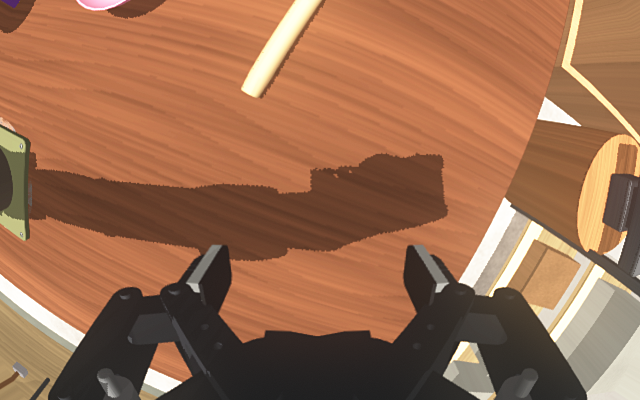

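The red button is at about (297,195) in scene and (345,190) in top. The copper bowl on the white index plate is at about (319,160) in top. The green, purple and pink bowls are decoys. I'll measure and check on enlarged crops.

```bash
cat > h.py <<'E'
from station import robot, optics, workorder
import cv2, numpy as np
from scipy.spatial.transform import Rotation as R
np.set_printoptions(precision=4,suppress=True)
def Rm(rpy): return R.from_euler('xyz',rpy).as_matrix()
def ray(name,uv,pose=None):
    c=optics.get_calibration(name)
    x=(uv[0]-c['cx'])/c['fx'];y=(uv[1]-c['cy'])/c['fy']
    if name!='wrist':
        d=Rm(c['attitude'])@np.array([x,y,1.]);return np.array(c['eye']),d/np.linalg.norm(d)
    r=np.hypot(x,y);d=np.array([x/r*np.sin(r),y/r*np.sin(r),np.cos(r)])
    T=c['tool_from_camera'];Rt=Rm(pose[1]);return pose[0]+Rt@T[:3,3],Rt@T[:3,:3]@d
def atz(name,uv,z,pose=None):
    e,d=ray(name,uv,pose);return e+d*(z-e[2])/d[2]
def proj(name,p):
    c=optics.get_calibration(name);q=Rm(c['attitude']).T@(np.asarray(p)-c['eye'])
    return np.array([c['cx']+c['fx']*q[0]/q[2],c['cy']+c['fy']*q[1]/q[2]])
def red(im):
    b,g,r=[im[...,i].astype(int) for i in range(3)]
    m=((r>140)&(g<60)&(b<60)).astype(np.uint8);n,l,s,c=cv2.connectedComponentsWithStats(m)
    return [(s[i,4],c[i],s[i,:4]) for i in range(1,n) if s[i,4]>8]
E
python3 - <<'E'
from h import *
for n in("scene","top"):
    im=cv2.imread(f"pics/{n}0.png")
    for a,c,s in red(im): print(n,a,c,s,atz(n,c,.100))
    c0=proj(n,[0,0,0])
    x,y=(230,170) if n=="scene" else (265,120)
    cv2.imwrite(f"pics/{n}0c.png",cv2.resize(im[y:y+110,x:x+150],None,fx=5,fy=5,interpolation=cv2.INTER_CUBIC))
E
```

```text
scene 88 [296.8182 193.8068] [291 189  12  10] [ 0.5337 -0.06    0.1   ]
top 11 [344.6364 192.9091] [341 191   8   4] [ 0.5181 -0.0654  0.1   ]
```

View pics/scene0c.png

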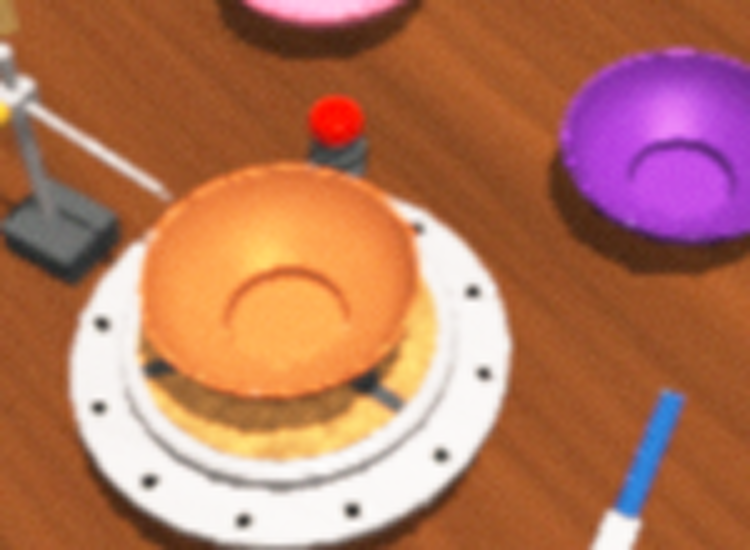

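View pics/top0c.png

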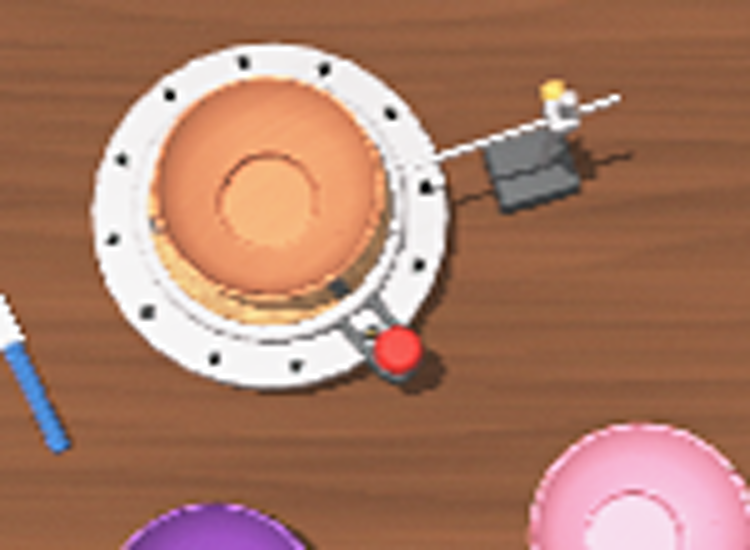

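Crops confirm: the copper bowl is on the plate at (268,200) in the top crop, with the red button at (398,349) on the fork. Next I'll fit the axis from the holes and the button.

```bash
python3 - <<'E'
from h import *
from scipy.optimize import least_squares
def px(n,p):
    x,y=(230,170) if n=="scene" else (265,120)
    return np.array([(p[0]+.5)/5-.5+x,(p[1]+.5)/5-.5+y])
T=[(244,62),(324,69),(391,113),(426,187),(419,264),(296,365),(214,358),(148,312),(112,239),(122,159),(169,95)]
S=[(102,323),(98,407),(149,481),(243,520),(352,510),(441,455),(484,373),(473,291),(418,229)]
def fit(hs):
    P=np.array([atz(n,px(n,p),.052)[:2] for n,p in hs])
    f=lambda v:np.hypot(P[:,0]-v[0],P[:,1]-v[1])-v[2]
    r=least_squares(f,[.6,-.03,.115]);c=r.x[:2]
    a=np.degrees(np.arctan2(*(P-c).T[::-1]))
    return r.x,a,(a%30),r.fun
print(fit([("top",p) for p in T]));print(fit([("scene",p) for p in S]))
# button: triangulate
im=cv2.imread("pics/top0.png").astype(int);m=(im[...,2]>150)&(im[...,1]<90)&(im[...,0]<90);m[:150]=0
ys,xs=np.nonzero(m);k=(abs(xs-345)<10)&(abs(ys-190)<10);ct=np.array([xs[k].mean(),ys[k].mean()]);print(ct,k.sum())
for z in(.095,.1,.104):print(z,atz("top",ct,z),atz("scene",(296.8,193.8),z))
E
```

```text
(array([0.6407, 0.027 , 0.1151]), array([   9.6834,  -20.172 ,  -50.0914,  -80.8536, -109.7986, -170.1717,
        160.005 ,  130.4446,  100.1222,   69.887 ,   40.1421]), array([ 9.6834,  9.828 ,  9.9086,  9.1464, 10.2014,  9.8283, 10.005 ,
       10.4446, 10.1222,  9.887 , 10.1421]), array([-0.0003, -0.0004,  0.0004,  0.0002,  0.    , -0.0003, -0.0001,
       -0.0004,  0.0009, -0.0001,  0.    ]))
(array([0.6405, 0.0273, 0.1153]), array([ -50.097 ,  -20.3533,    9.7198,   39.7363,   69.8446,   99.8753,
        130.0753,  159.9124, -170.6213]), array([ 9.903 ,  9.6467,  9.7198,  9.7363,  9.8446,  9.8753, 10.0753,
        9.9124,  9.3787]), array([-0.0002,  0.0002,  0.0001, -0.0001, -0.0002,  0.0001,  0.0001,
       -0.0001,  0.    ]))
[343.9423 189.1923] 52
0.095 [ 0.5321 -0.0632  0.095 ] [ 0.5312 -0.0638  0.095 ]
0.1 [ 0.5312 -0.0631  0.1   ] [ 0.5337 -0.0601  0.1   ]
0.104 [ 0.5304 -0.0629  0.104 ] [ 0.5357 -0.0571  0.104 ]
```

```bash
cat >> h.py <<'E'
def rel(p0,yaw0,p1,yaw1):
    M=Rm([np.pi,0,yaw0]);d=M.T@(np.asarray(p1)-np.asarray(p0))/.25
    s=-(yaw1-yaw0)/np.pi
    return d,s
AX=np.array([.6406,.0271])
def btn(deg_cw,z,r=.142):
    a=np.radians(-140.1-deg_cw);return np.array([AX[0]+r*np.cos(a),AX[1]+r*np.sin(a),z])
E
python3 - <<'E'
from h import *
p0=[.226,-.583,.231];y0=-1.2009
p1=btn(0,.17);print(p1)
d,s=rel(p0,y0,p1,np.radians(-50));print(d,s)
E
```

```text
[ 0.5317 -0.064   0.17  ]
[-1.4936 -1.8905  0.244 ] -0.10448056454033648
```

move_arm([
  {"dp": [-0.75, -0.95, 0], "spin": 0, "jaw": -1},
  {"dp": [-0.75, -0.95, 0], "spin": 0, "jaw": -1},
  {"dp": [-0.75, -0.95, 0], "spin": 0, "jaw": -1},
  {"dp": [-0.75, -0.95, 0], "spin": 0, "jaw": -1},
  {"dp": [-0.75, -0.95, 0], "spin": 0, "jaw": -1},
  {"dp": [-0.75, -0.95, 0], "spin": 0, "jaw": -1},
  {"dp": [-0.75, -0.95, 0], "spin": 0, "jaw": -1},
  {"dp": [-0.75, -0.95, 0], "spin": 0, "jaw": -1},
], grip_force=40)

```text
t: 1.15
eef_pos: [0.3785, -0.3237, 0.2312]
ee_rot: [3.141, -0.0, -1.204]
ft_force: [0.9, -0.6, -0.7]
grip_width: 0.0001
```

move_arm([
  {"dp": [-0.744, -0.94, 0], "spin": -0.052, "jaw": -1},
  {"dp": [-0.744, -0.94, 0], "spin": -0.104, "jaw": -1},
  {"dp": [-0.744, -0.94, 0], "spin": -0.104, "jaw": -1},
  {"dp": [-0.744, -0.94, 0], "spin": -0.104, "jaw": -1},
  {"dp": [-0.744, -0.94, 0], "spin": -0.104, "jaw": -1},
  {"dp": [-0.744, -0.94, 0], "spin": -0.104, "jaw": -1},
  {"dp": [-0.744, -0.94, 0], "spin": -0.104, "jaw": -1},
  {"dp": [-0.744, -0.94, 0], "spin": -0.104, "jaw": -1},
])

```text
t: 2.15
eef_pos: [0.5307, -0.0662, 0.2311]
ee_rot: [3.14, -0.0, -0.878]
ft_force: [-0.0, -0.3, 1.1]
grip_width: 0.0001
```

```bash
python3 - <<'E'
from h import *
s=robot.get_state();print(s['t'],s['eef_pos'],s['ee_rot'],s['ft_force'],s['qvel'])
for n in ("scene","wrist"): cv2.imwrite(f"pics/{n}1.png",optics.camera(n))
E
```

```text
2.15 [ 0.5307 -0.0662  0.2311] [ 3.1401 -0.0004 -0.8781] [-0.0255 -0.3218  1.0893] [ 0.0003 -0.0029 -0.0077 -0.0011 -0.0022 -0.0003 -0.0008]
```

View pics/wrist1.png

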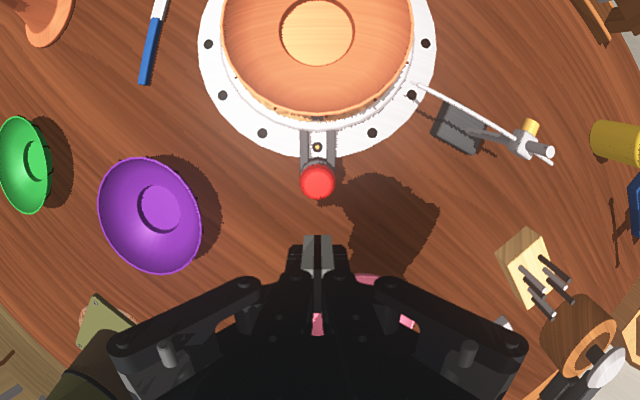

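View pics/scene1.png

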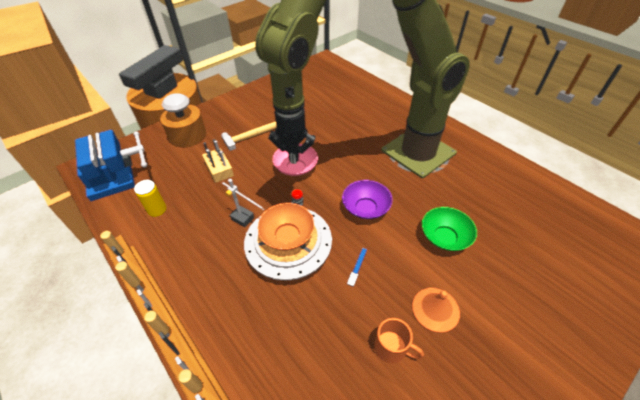

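```bash
python3 - <<'E'
from h import *
pose=(np.array([.5307,-.0662,.2311]),[3.1401,-.0004,-.8781])
im=cv2.imread("pics/wrist1.png")
for a,c,s in red(im):
  print(a,c,s)
  for z in(.1,.104): print(z,atz("wrist",c,z,pose))
print('pin (317,147)', atz("wrist",(317,147),.052,pose))
H=[(262,133),(372,132),(412,95),(208,44),(426,43),(222,96)]
P=np.array([atz("wrist",h,.052,pose)[:2] for h in H])-AX;print(np.hypot(*P.T),np.degrees(np.arctan2(P[:,1],P[:,0])))
print('foot',atz("wrist",(458,130),.028,pose))
for uv in((530,127),(550,152)): print('clamp/end',atz("wrist",uv,.17,pose))
print('tip',atz("wrist",(418,86),.128,pose))
# knuckle in tool coords, assuming tool y=0 plane
e,d=ray("wrist",(525,345),(np.zeros(3),[0,0,0]));t=-e[1]/d[1];print('knuckle',e+t*d)
E
```

```text
58 [331.2931 179.5   ] [326 168   9  28]
0.1 [ 0.5435 -0.0745  0.1   ]
0.104 [ 0.5442 -0.0737  0.104 ]
18 [320.2222 197.5556] [314 196  13   4]
0.1 [ 0.5239 -0.0777  0.1   ]
0.104 [ 0.5248 -0.0769  0.104 ]
pin (317,147) [ 0.553  -0.0498  0.052 ]
[0.1148 0.1171 0.1189 0.1122 0.1187 0.1139] [-168.5608 -109.0656  -80.0749  130.6488  -50.6773  161.5152]
foot [ 0.6766 -0.1656  0.028 ]
clamp/end [ 0.6878 -0.1522  0.17  ]
clamp/end [ 0.6902 -0.1837  0.17  ]
tip [ 0.6529 -0.0725  0.128 ]
knuckle [ 0.0728  0.     -0.0799]
```

```bash
python3 - <<'E'
from h import *
s=robot.get_state();print(s['eef_pos'],s['ee_rot'])
p=(s['eef_pos'],s['ee_rot']);print(atz("wrist",(317.5,181.5),.103,p))
print(rel(s['eef_pos'],s['ee_rot'][2],btn(0,.112),np.radians(-50)))
E
```

```text
[ 0.5309 -0.0656  0.2313] [ 3.1408 -0.0003 -0.8772]
[ 0.5349 -0.0648  0.103 ]
(array([-0.0029, -0.0064,  0.477 ]), np.float64(-0.001450482834501856))
```

move_arm([
  {"dp": [-0.002, -0.004, 0.2], "spin": 0, "jaw": -1},
  {"dp": [-0.002, -0.004, 0.4], "spin": 0, "jaw": -1},
  {"dp": [-0.002, -0.004, 0.477], "spin": 0, "jaw": -1},
  {"dp": [-0.002, -0.004, 0.477], "spin": 0, "jaw": -1},
  {"dp": [-0.002, -0.004, 0.477], "spin": 0, "jaw": -1},
  {"dp": [-0.002, -0.004, 0.477], "spin": 0, "jaw": -1},
])

```text
t: 3.0
eef_pos: [0.5328, -0.063, 0.1133]
ee_rot: [-3.14, -0.002, -0.875]
ft_force: [-0.1, -0.3, 0.1]
grip_width: -0.0003
```

```bash
python3 - <<'E'
from h import *
s=robot.get_state();print(s['t'],s['eef_pos'],s['ee_rot'],s['ft_force'])
im=optics.camera("scene");cv2.imwrite("pics/s2.png",cv2.resize(im[120:230,230:380],None,fx=5,fy=5,interpolation=cv2.INTER_CUBIC))
im=optics.camera("wrist");cv2.imwrite("pics/w2.png",im)
E
```

```text
3.0 [ 0.5328 -0.063   0.1133] [-3.1397 -0.0019 -0.8748] [-0.0574 -0.3019  0.0741]
```

View pics/s2.png

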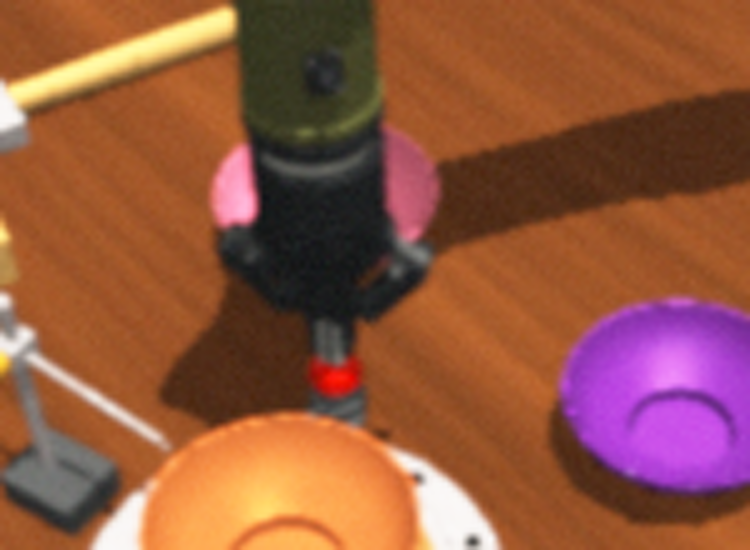

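View pics/w2.png

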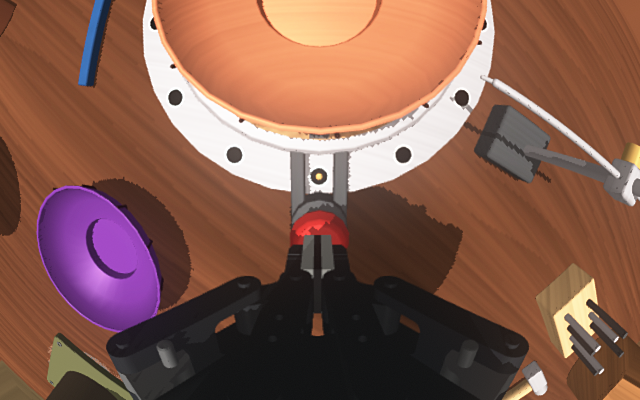

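Fingertips are just above the middle of the button (scene crop (335,365)), aligned with the fork. Next I'll press down.

move_arm([
  {"dp": [0, 0.004, 0.03], "spin": 0, "jaw": -1},
  {"dp": [0, 0.004, 0.055], "spin": 0, "jaw": -1},
  {"dp": [0, 0.004, 0.08], "spin": 0, "jaw": -1},
  {"dp": [0, 0.004, 0.08], "spin": 0, "jaw": -1},
  {"dp": [0, 0.004, 0.08], "spin": 0, "jaw": -1},
])

```text
t: 3.72
eef_pos: [0.5314, -0.0633, 0.0921]
ee_rot: [-3.141, -0.0, -0.874]
ft_force: [0.1, -0.1, 6.3]
grip_width: -0.0
```

```bash
python3 - <<'E'
from h import *
s=robot.get_state();print(s['t'],s['eef_pos'],s['ee_rot'],s['ft_force'])
p=s['eef_pos'];d=p[:2]-AX;print('r',np.hypot(*d),'cw',-140.1-np.degrees(np.arctan2(d[1],d[0])))
im=optics.camera("wrist");cv2.imwrite("pics/w3.png",im[100:330,170:470])
r0=np.hypot(*d);y0=s['ee_rot'][2]
for k in(5,10,15,20,25,30): 
   q=btn(k,p[2],.142);print(k,*rel(p,y0,q,y0-np.radians(k)))
E
```

```text
3.725 [ 0.5314 -0.0633  0.0921] [-3.1413 -0.0003 -0.8742] [ 0.1268 -0.0988  6.3361]
r 0.14174054727243734 cw 0.28218002896051075
5 [-0.0467 -0.0011 -0.    ] 0.027777777777777783
10 [-0.0958 -0.0076 -0.    ] 0.055555555555555566
15 [-0.1442 -0.0183 -0.    ] 0.08333333333333331
20 [-0.1915 -0.0333 -0.    ] 0.11111111111111113
25 [-0.2372 -0.0522 -0.    ] 0.13888888888888887
30 [-0.2812 -0.0751 -0.    ] 0.16666666666666669
```

View pics/w3.png

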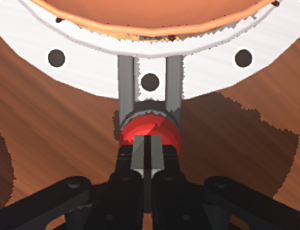

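Pressed 12 mm with 6.3 N. The brass pin has dropped out of its hole, which now shows dark at (150,82) in the crop. I'll turn to about 20° and then check.

move_arm([
  {"dp": [-0.023, 0, 0], "spin": 0.014, "jaw": -1},
  {"dp": [-0.047, -0.001, 0], "spin": 0.028, "jaw": -1},
  {"dp": [-0.071, -0.004, 0], "spin": 0.042, "jaw": -1},
  {"dp": [-0.096, -0.008, 0], "spin": 0.056, "jaw": -1},
  {"dp": [-0.12, -0.013, 0], "spin": 0.07, "jaw": -1},
  {"dp": [-0.144, -0.018, 0], "spin": 0.083, "jaw": -1},
  {"dp": [-0.168, -0.025, 0], "spin": 0.097, "jaw": -1},
  {"dp": [-0.192, -0.033, 0], "spin": 0.111, "jaw": -1},
  {"dp": [-0.192, -0.033, 0], "spin": 0.111, "jaw": -1},
  {"dp": [-0.192, -0.033, 0], "spin": 0.111, "jaw": -1},
])

```text
t: 5.03
eef_pos: [0.5075, -0.0207, 0.0923]
ee_rot: [-3.14, -0.0, -1.222]
ft_force: [0.5, 1.0, 5.6]
grip_width: -0.0003
```

```bash
python3 - <<'E'
from h import *
s=robot.get_state();print(s['t'],s['eef_pos'],s['ee_rot'],s['ft_force'])
p=s['eef_pos'];d=p[:2]-AX;print('r',np.hypot(*d),'cw',-140.1-np.degrees(np.arctan2(d[1],d[0])))
im=optics.camera("wrist");cv2.imwrite("pics/w4.png",im)
for k in(22,24,26,28,30): 
   q=btn(k,p[2],.142);print(k,*rel(p,s['ee_rot'][2],q,np.radians(-50.1-k)))
E
```

```text
5.025 [ 0.5075 -0.0207  0.0923] [-3.1398 -0.0002 -1.2224] [0.4577 0.9943 5.6033]
r 0.1414091935437475 cw 20.144911978617614
22 [-0.0184  0.002   0.    ] 0.011464365082039577
24 [-0.0382  0.0009  0.    ] 0.022575476193150704
26 [-0.0579 -0.0008 -0.    ] 0.03368658730426183
28 [-0.0776 -0.0032 -0.    ] 0.044797698415372955
30 [-0.0972 -0.0064 -0.    ] 0.05590880952648401
```

View pics/w4.png

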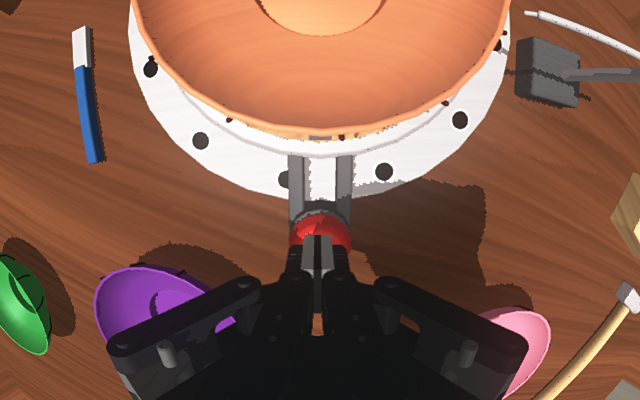

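The table follows: the fork is at (321,180) and still lines up with the fingers. The next hole is about 10° ahead at (284,180). I'll go on to 30°.

move_arm([
  {"dp": [-0.0184, 0.002, 0], "spin": 0.011, "jaw": -1},
  {"dp": [-0.038, 0.001, 0], "spin": 0.0226, "jaw": -1},
  {"dp": [-0.058, -0.001, 0], "spin": 0.034, "jaw": -1},
  {"dp": [-0.078, -0.003, 0], "spin": 0.045, "jaw": -1},
  {"dp": [-0.098, -0.0064, 0], "spin": 0.056, "jaw": -1},
  {"dp": [-0.098, -0.0064, 0], "spin": 0.056, "jaw": -1},
  {"dp": [-0.098, -0.0064, 0], "spin": 0.056, "jaw": -1},
  {"dp": [-0.098, -0.0064, 0], "spin": 0.056, "jaw": -1},
])

```text
t: 6.08
eef_pos: [0.5014, 0.0028, 0.0924]
ee_rot: [-3.138, -0.0, -1.399]
ft_force: [1.4, 0.4, 6.3]
grip_width: -0.0004
```

```bash
python3 - <<'E'
from h import *
s=robot.get_state();print(s['t'],s['eef_pos'],s['ee_rot'],s['ft_force'])
p=s['eef_pos'];d=p[:2]-AX;print('r',np.hypot(*d),'cw',-140.1-np.degrees(np.arctan2(d[1],d[0])))
im=optics.camera("wrist");cv2.imwrite("pics/w5.png",cv2.resize(im[130:260,230:410],None,fx=4,fy=4,interpolation=cv2.INTER_CUBIC))
E
```

```text
6.075 [0.5014 0.0028 0.0924] [-3.1383 -0.     -1.3985] [1.4236 0.3869 6.3198]
r 0.14128937230541677 cw 30.014843484101903
```

View pics/w5.png

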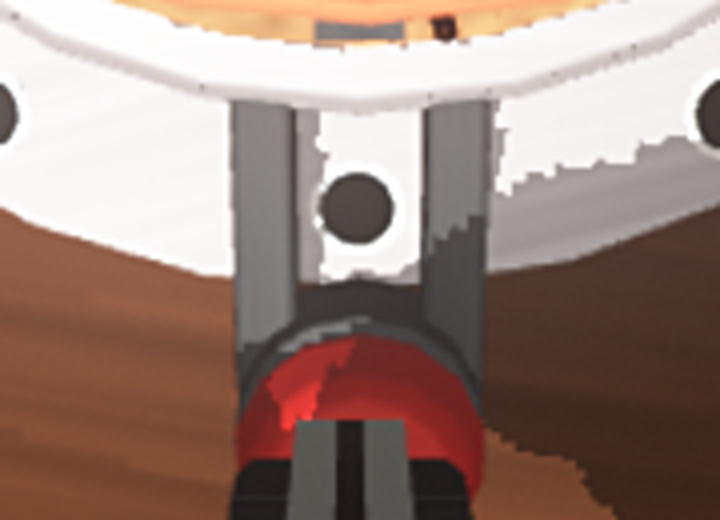

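The hole is at (357,207), within about 0.5 mm of midway between the fork rails at (360). I'll release straight up.

move_arm([
  {"dp": [0, 0, -0.016], "spin": 0, "jaw": -1},
  {"dp": [0, 0, -0.032], "spin": 0, "jaw": -1},
  {"dp": [0, 0, -0.048], "spin": 0, "jaw": -1},
  {"dp": [0, 0, -0.064], "spin": 0, "jaw": -1},
  {"dp": [0, 0, -0.1], "spin": 0, "jaw": -1},
  {"dp": [0, 0, -0.2], "spin": 0, "jaw": -1},
  {"dp": [0, 0, -0.4], "spin": 0, "jaw": -1},
  {"dp": [0, 0, -0.4], "spin": 0, "jaw": -1},
  {"dp": [0, 0, -0.4], "spin": 0, "jaw": -1},
  {"dp": [0, 0, -0.4], "spin": 0, "jaw": -1},
])

```text
t: 7.38
eef_pos: [0.4987, 0.0022, 0.191]
ee_rot: [3.139, 0.0, -1.399]
ft_force: [0.5, -0.1, 0.3]
grip_width: -0.0001
```

```bash
python3 - <<'E'
from h import *
s=robot.get_state();print(s['t'],s['eef_pos'],s['ee_rot'],s['ft_force'])
im=optics.camera("wrist");cv2.imwrite("pics/w6.png",cv2.resize(im[0:300,160:480],None,fx=2,fy=2,interpolation=cv2.INTER_CUBIC))
im=optics.camera("scene");cv2.imwrite("pics/s6.png",cv2.resize(im[170:280,230:380],None,fx=5,fy=5,interpolation=cv2.INTER_CUBIC))
for a,c,b in red(im): print(a,c,b,atz("scene",c,.1))
print(proj("scene",btn(30,.1)),proj("scene",btn(30,.091)), proj("scene",btn(0,.1)))
E
```

```text
7.375 [0.4987 0.0022 0.191 ] [ 3.1388  0.0002 -1.3988] [ 0.5228 -0.0848  0.3293]
85 [317.8353 200.7412] [313 196  12  10] [0.5032 0.0043 0.1   ]
[318.1022 200.0333] [318.1524 201.9522] [296.5399 192.7654]
```

View pics/w6.png

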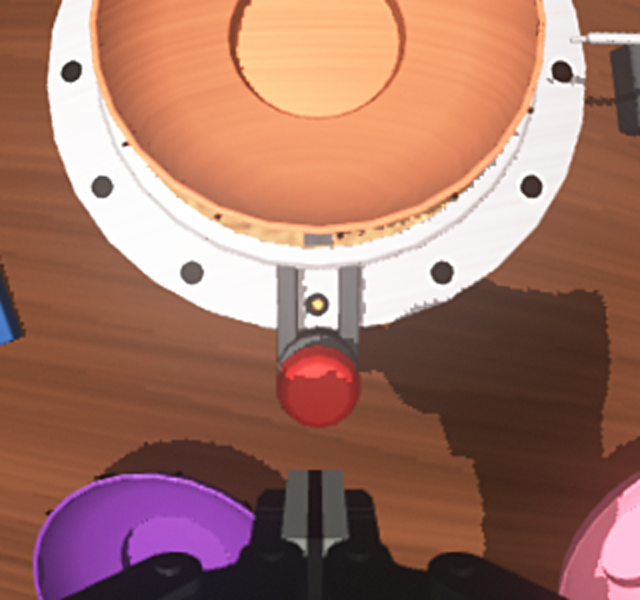

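View pics/s6.png

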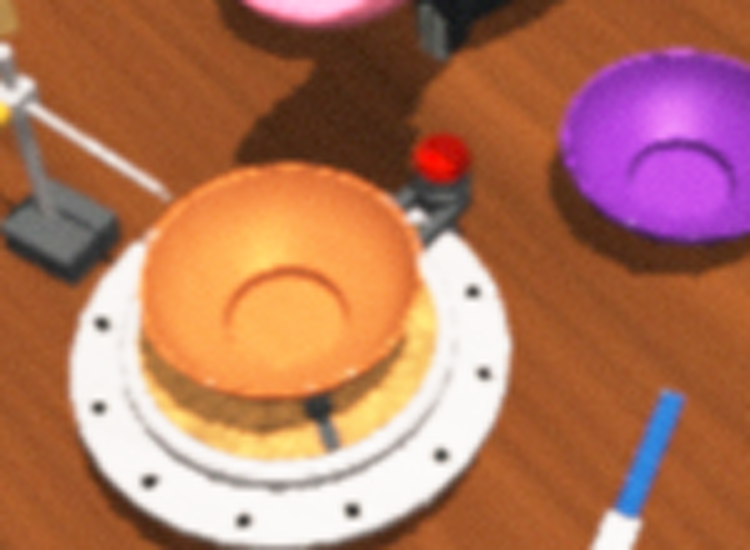

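The brass pin is back in the hole at (317,303). The button sits at its sprung-up image height: row 200.7, against 201.1 expected if up and 203 if down. The bowl, scriber and chisel look unchanged. The arm is 87 mm above the button, so I'll hand in.

```bash
python3 -c "
from station import workorder
print(workorder.sign_off())"
```

```text
the job is handed in; nothing more can be done
None
```

I pressed the red plunger about 12 mm with the closed fingertips (about 6 N). I then carried the table 30° clockwise along its arc, let the plunger up at the next hole and lifted clear. I handed the job in at about 7.5 s.

**Table and plunger:** before release, the new hole sat within about 0.5 mm of midway between the fork rails. After release, the brass pin shows in that hole. The button's image height fits fully up, within 0.4 pixel; 9 mm down would have shifted it about 2 pixels. These are readings from pictures; I had no direct reading of the table or plunger joints.

**Bowl and other things:** the bowl, scribing block and chisel look unmoved in the last pictures. I checked the bowl's place only by eye, and did not measure its turn relative to the table. I took no last picture covering the pot lid, mug, hammer and punch block, but the arm never worked near them.

**Disagreement:** the wrist camera put the button 1 to 3 mm from where the fixed cameras did. I went by the axis fitted from the fixed cameras, and the wrist picture of the hole agreed with that.

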